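Raise the cheese shelf to its first lock

TASK

Raise the little cheese shelf to its first lock: lift its ladder section by the top bar until the pawl has dropped in under the next rung (just one rung, not two), then lower it gently until that rung sits on the pawl and carries it, and let go. Do not drop the ladder onto the pawl or press down on it, do not force it in its guides, keep the cheese on its shelf, and leave everything else where it is.

Things in the scene. Friction and masses are not known exactly. Their poses are not given: they have to be found in the camera images.
- stand: White steel stand, fixed. Origin: on the table, midway between its two guide posts; z up, x from its front (lock side) to its back (shelf side), y along the rungs; yaw up to 0.45 rad either way. Base plate 210 x 170 x 12 mm. Two C-shaped guide posts at y = +-57 mm facing each other, tops 172 mm above the table; the ladder slides up and down in them with 1.5 mm play on every side.
- lock_unit: Lock on the front of the posts; its origin is the stand's origin (on the table), its axes too. On its two upright rails a dark bar is clamped at a height that differs each time and IS NOT MEASURED. In the bar's middle sits the gravity pawl, 18 mm wide: pivoted low, it leans in (+x) between the posts by its own weight; its nose has a flat top and a sloped underside.
- posts_foot (a point): Point midway between the posts on the base plate's top, 12 mm above the table. How the pawl works: a rising rung pushes it aside; it drops in under the rung once that is about 8 mm above its nose; a rung then lowered onto the nose is carried. The nose rests on a rubber buffer and sinks 1 mm per 4 N, 8 mm at most.
- ladder: Loose aluminium ladder with a slatted shelf, 0.4 to 0.65 kg, upright in the guide posts. Origin: centre of its foot, between its stiles; axes as the stand's. At the start it stands on the base plate (origin 12 mm above the stand's). Stiles 14 x 12 mm at y = +-55 mm, 253 mm tall; three rungs of 10 mm diameter, centres 20, 80 and 140 mm above the origin.
- middle_rung (a point): Centre of the ladder's middle rung, 80 mm above its origin. At the start the pawl's nose is between the top and middle rungs, so the first lock is this rung on the pawl. It then rests 18 to 56 mm higher than at the start (the lock's height decides). Raising the ladder by 66 to 78 mm always takes this rung, and only this one, past the pawl; it hangs free until lowered onto the pawl.
- handle (a point): Centre of the ladder's top crossbar, the handle, 245 mm above the ladder's origin: a level bar along y, 16 mm thick (x), 16 mm high and 122 mm long, free on all sides, to be pinched across x from above at its middle. 24 mm of free height above the cheese's top to the bar's underside.
- shelf_mid (a point): Middle of the shelf's top face, 50 mm behind (x) and 183 mm above the ladder's origin. Shelf 80 x 122 mm, x = 11 to 91 mm.
- cheese: Small cheese wheel riding on the shelf, loose, 56 mm diameter, 30 mm high, 0.09 kg. Origin: centre of its underside.
- small_wheel: Bystander: small loose cheese wheel on the stand's base plate below the shelf, 54 mm diameter, 28 mm high. Origin: underside centre.
- wheel_left: Bystander: loose cheese wheel on the table at the stand's +y side, 110 mm diameter, 52 mm high. Origin: underside centre.
- wheel_right: Bystander: loose cheese wheel on the table at the stand's -y side, 96 mm diameter, 45 mm high. Origin: underside centre.
- brush: Bystander: hand brush lying on the table.
- trier: Bystander: T-shaped cheese trier lying on the table, 106 mm long.
- jar: Bystander: glass jar with a steel cap, 64 mm diameter, 85 mm high, on the table.
Not all that is in view belongs to the job. What is shaped like the cheese but blue or purple is not meant.

How it is judged:
By the outcome, as a careful person would: the job done as asked, in the order asked, and still so for the second after the job is handed in, with the robot touching nothing.
It also fails if it takes over 45 s, if anything falls off the work surface, if the arm or the gripper's body presses on something with over 40 N, if the wrist force passes 120 N, or if a joint passes its speed limit or range.

ROBOT

A 6-joint arm with a two-finger parallel gripper is mounted at the origin on the work surface. World frame = base frame: x ahead of the robot, y to its left, z up, the work surface at z = 0. Lengths are in m, angles in degrees, forces in N, time in s.
With the tool pointing down it reaches from about 0.275 to 0.85 m from the base axis. Payload 5.2 kg.
Tool frame: the origin (TCP) lies on the centre line of the jaws, within the pads' length; the fingertips stand 22 mm ahead of it and the grasp point (between the pads) lies 3 mm ahead of it (finger_overhang is the z of the fingertips in the tool frame, in m); z points along the fingers, y is the direction in which the jaws open and shut (so a half turn about z gives the same grasp; the last joint's range is limited). The gripper opens to 85 mm and grips with 20 to 120 N. Pads are 22 mm wide; open, the fingers measure 114 mm over their backs; the gripper's body (76 mm by 85 mm) begins 54 mm behind the grasp point. The pads swing forward as they close: fully open they stand 13 mm farther back than shut.
Start: joints at [56.448, 14.817, 87.949, -0, 77.235, -11.62], TCP at [0.205, 0.51, 0.253] pointing down, gripper open.
Joint ranges: [-179.93, 179.93], [-52.35, 119.4], [10.71, 147.94], [-69.91, 249.91], [12.55, 155.21], [-178.61, 178.61]. Speed limits (degrees/s): [147.25, 147.25, 180, 180, 180, 180].

INTERFACE

Orientations are given as [roll, pitch, yaw] about the fixed x, y, z axes, in that order (R = Rz(yaw) Ry(pitch) Rx(roll)).
In Python, from workcell import get_state, get_image, finish_job, finger_overhang gives the robot as it stands.
- The arm moves only by the tool jog_arm, never from a script. Its argument "deltas" is a list of rows, each an object with "hand": the closure in counts, from 0 (fully open) to 255 (shut); "dp": the shift along the tool's x, y, z in mm, a list of three; "twist": the turn about the tool's z in rad. A call has 1 to 5 rows; each row shifts and turns the pose as measured when the row begins, along the tool's axes as they then stand; what a row does not reach is not made up. A row lasts 1/12 s, in which the tool goes at most 41.7 mm and 7.16 degrees, less where a joint would pass 70% of its speed; a pose out of reach is approached as far as the arm can. A call is refused whole if a number of a shift passes 41.7 or a number of a turn 0.125, either way. A call with a gripper value outside its range is refused whole. The fingers move at their own pace and stop on an object; "newtons" is the grip in N (left out, the last holds). Time passes only in rows, so rows that do not move let the fingers close. It gives the time, the measured TCP pose, the force and the opening at its end, in the units of the state.
- get_state(): the state, without advancing time (a new reading comes with each control period).
- get_image(name): name is "scene" or "top" or "wrist"; returns a dict with "frame" (384x512x3 uint8, blue, green, red), "fovy" (degrees; the focal length in pixels is half the picture's height over the tangent of half this angle, whatever the lens; pixels are square), "cx", "cy" (the principal point, pixels), "R" (3x3) and "t" (3): a world point X has camera coordinates R X + t; the wrist camera has in their place "hand_eye" (4x4, takes a point from camera to tool coordinates, whose origin is the TCP and whose axes are the flange's). Camera axes: x right, y down, z forward; pixel columns grow to the right and rows downward; lengths in m; the calibration is good to about 2 mm. A picture is of the moment at which its call begins: read the wrist's pose just before it. There is no depth.
- finish_job(): hands the job in, once; it reports no verdict.
The state is a dict: "time_s": time; "joint_pos": joint angles; "qvel": joint speeds; "joint_torque": joint torques, N m; "tool_pos": TCP position; "ee_rot": TCP orientation; "contact_force": force on the tool from outside, world axes, zero at the start; "moment": the same for the moment, N m; "grip_width": finger opening in m.
Only numpy, scipy, OpenCV 4.12 (cv2) and the standard library are available. Lean on these libraries where they do the work, as an engineer would, in place of code of your own. Each camera call takes 0.05 s, during which the arm holds its last target. There are 200 camera calls.

## Working session

There is one attempt and no reset: what is moved stays moved. The work goes in short steps, Python scripts to look and compute and a tool call to move; the robot and the scene stay as the last step left them, time stands still between calls to the robot, and variables do not carry over. Pictures are saved under pics/ and viewed, about 8 in all and at most 12, crops included, and the job is handed in when it is done.

Besides the shell and the picture viewer there is one more tool, called after ">>>" as name(argument=value, ...) on one line, values as JSON. jog_arm: Moves the arm, as the interface text tells. Its arguments: {"type":"object","properties":{"deltas":{"type":"array","items":{"type":"object","properties":{"hand":{"type":"number"},"dp":{"type":"array","items":{"type":"number"}},"twist":{"type":"number"}}}},"newtons":{"type":"number"}},"required":["deltas"]}

```bash
mkdir -p pics; python3 - <<'E'
from workcell import *
import cv2,numpy as np
s=get_state();print(s)
ims=[]
for n in("scene","top"):
    d=get_image(n);ims.append(d);cv2.imwrite(f"pics/{n}0.png",d["frame"])
    print(n,d["fovy"],d["cx"],d["cy"],d["R"],d["t"])
    np.savez(f"{n}0.npz",**d)
E
```

```text
{'time_s': 0.0, 'joint_pos': array([ 5.64499617e+01,  1.48591326e+01,  8.80109181e+01, -3.84023154e-04,
        7.72350860e+01, -1.16195588e+01]), 'qvel': array([ 0.10788911, -0.00539136,  0.03018233, -0.08670609,  0.15410363,
       -0.00604023]), 'joint_torque': array([-7.09286633e-04, -4.46033049e+01, -2.90572822e+01, -2.18312261e-04,
        1.14242084e-02,  3.13897793e-06]), 'tool_pos': array([0.20511898, 0.50979288, 0.25247697]), 'ee_rot': array([-1.79896942e+02, -2.08091163e-02,  1.58069587e+02]), 'contact_force': array([ 0.28847264, -0.36489713, -0.31259439]), 'moment': array([-0.02091445,  0.01669264,  0.03052166]), 'grip_width': 0.08525688945408419}
scene 57.48573073193583 253.0514557837572 193.82159383094913 [[-0.17512892  0.98448729  0.01070654]
 [ 0.78819524  0.14671077 -0.59768237]
 [-0.58998146 -0.09623262 -0.8016615 ]] [ 0.02394152 -0.3034487   1.46745053]
top 57.80088700923394 259.78467585697433 193.49222692232166 [[ 0.02906152 -0.99954623  0.00792195]
 [-0.98438604 -0.02999541 -0.17344856]
 [ 0.17360748 -0.00275758 -0.98481107]] [0.03248876 0.49421211 1.05520629]
```

View pics/scene0.png

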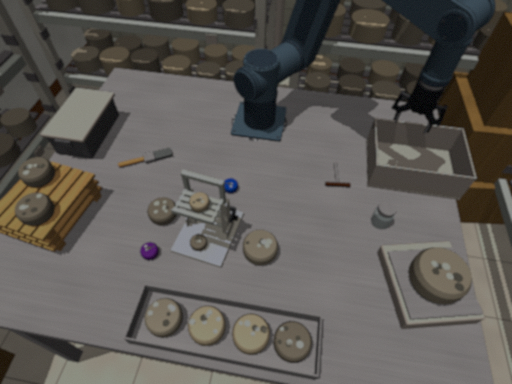

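View pics/top0.png

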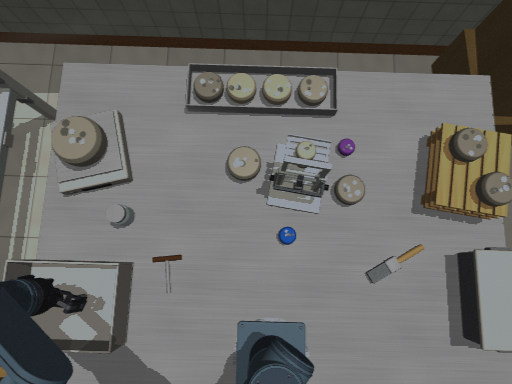

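The scene view shows the stand at about (207,220), and the top view shows it at about (300,180), with the shelf facing away from the robot. I'll crop and enlarge both.

```bash
python3 - <<'E'
import cv2,numpy as np
a=cv2.imread("pics/top0.png")[120:220,250:350];b=cv2.imread("pics/scene0.png")[165:265,155:255]
o=np.hstack([cv2.resize(x,(400,400),interpolation=cv2.INTER_CUBIC) for x in(a,b)])
cv2.imwrite("pics/c0.png",o)
E
```

```text
(no output)
```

View pics/c0.png

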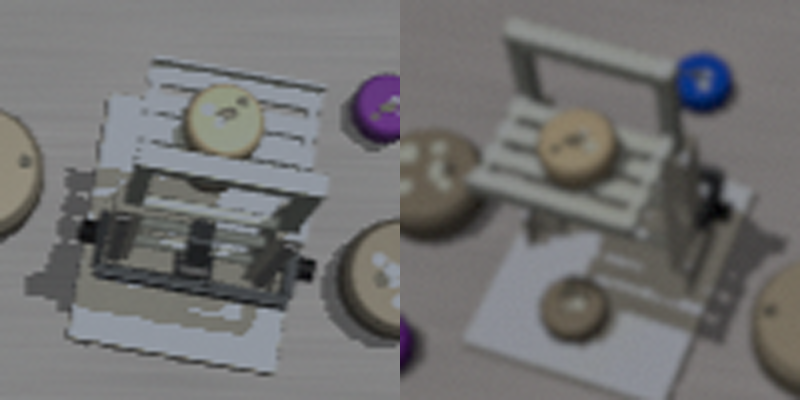

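The handle bar runs from (283,163) to (332,166) in the top view and from (182,172) to (224,183) in the scene view. I'll triangulate it and also locate the base plate.

```bash
cat >h.py <<'E'
import numpy as np,cv2
def K(d):
    f=d["frame"].shape[0]/2/np.tan(np.radians(float(d["fovy"]))/2);return np.array([[f,0,d["cx"]],[0,f,d["cy"]],[0,0,1.]])
def ray(d,u,v):
    c=-d["R"].T@d["t"];r=d["R"].T@np.linalg.solve(K(d),[u,v,1.]);return c,r/np.linalg.norm(r)
def onz(d,u,v,z):
    c,r=ray(d,u,v);return c+r*(z-c[2])/r[2]
def tri(d1,p1,d2,p2):
    P=[K(d)@np.c_[d["R"],d["t"]] for d in(d1,d2)]
    X=cv2.triangulatePoints(P[0],P[1],np.float64(p1),np.float64(p2));return (X[:3]/X[3]).ravel()
def proj(d,X):
    p=K(d)@(d["R"]@X+d["t"]);return p[:2]/p[2]
E
python3 - <<'E'
from h import *
t=dict(np.load("top0.npz"));s=dict(np.load("scene0.npz"))
tc=lambda x,y:(250+x/4-.4,120+y/4-.4); sc=lambda x,y:(155+(x-400)/4-.4,165+y/4-.4)
# handle ends (bar center), +y then -y
for a,b in(((132,170),(678,71)),((328,185),(508,28))):
    print("tri",tri(t,tc(*a),s,sc(*b)),"top z.26",onz(t,*tc(*a),.26),"scene z.26",onz(s,*sc(*b),.26))
# base plate corners front in top (z=.012)
for a in((68,338),(272,374),(107,97)): print("plate",onz(t,*tc(*a),.012))
for b in((465,342),(668,402),(755,190)): print("plate scene",onz(s,*sc(*b),.012))
print("cheese top",onz(t,*tc(227,120),.225),onz(s,*sc(578,145),.225))
E
```

```text
tri [ 0.54013616 -0.00961865  0.2539854 ] top z.26 [ 0.53834087 -0.00836632  0.26      ] scene z.26 [ 0.54481861 -0.00906389  0.26      ]
tri [ 0.53136996 -0.13229548  0.26249166] top z.26 [ 0.53234242 -0.13421389  0.26      ] scene z.26 [ 0.52943046 -0.13186041  0.26      ]
plate [0.46437995 0.02406616 0.012     ]
plate [ 0.4400768  -0.14089911  0.012     ]
plate [ 0.66814162 -0.0032208   0.012     ]
plate scene [ 0.64829766 -0.16949841  0.012     ]
plate scene [ 0.66920672 -0.00243497  0.012     ]
plate scene [0.46748293 0.02550645 0.012     ]
cheese top [ 0.58456908 -0.07399831  0.225     ] [ 0.59253045 -0.0691617   0.225     ]
```

Measured so far: bar length 123 mm (expected 122), bar centre about (0.536, -0.071, 0.258), and stand yaw about -0.14 from the plate edges. I'll plan the transit to a hover point with tool yaw 82°.

```bash
cat >plan.py <<'E'
import sys,numpy as np
from workcell import get_state
s=get_state();p=s["tool_pos"];y=s["ee_rot"][2]
T=np.array([float(v) for v in sys.argv[1:4]]);ty=float(sys.argv[4]);step=float(sys.argv[5]) if len(sys.argv)>5 else 40
print(s["time_s"],p.round(4),s["ee_rot"].round(2),s["contact_force"].round(2),round(s["grip_width"],4))
d=(T-p)*1000;n=max(1,int(np.ceil(np.linalg.norm(d)/step)));k=0
dy=(ty-y+180)%360-180
n=max(n,int(np.ceil(abs(dy)/7)))
for k in range(n):
    a=np.radians(y+dy*k/n);w=d/n
    print([round(float(v),1) for v in(w[0]*np.cos(a)+w[1]*np.sin(a),w[0]*np.sin(a)-w[1]*np.cos(a),-w[2])],round(-np.radians(dy/n),3))
E
python3 plan.py .535 -.071 .37 82
```

```text
0.1 [0.2052 0.5098 0.2525] [-1.7990e+02 -2.0000e-02  1.5807e+02] [ 0.67 -0.63  0.3 ] 0.0855
[-30.8, -24.4, -6.9] 0.078
[-32.6, -22.0, -6.9] 0.078
[-34.2, -19.4, -6.9] 0.078
[-35.6, -16.6, -6.9] 0.078
[-36.8, -13.8, -6.9] 0.078
[-37.7, -10.9, -6.9] 0.078
[-38.5, -7.9, -6.9] 0.078
[-39.0, -4.9, -6.9] 0.078
[-39.2, -1.8, -6.9] 0.078
[-39.3, 1.2, -6.9] 0.078
[-39.1, 4.3, -6.9] 0.078
[-38.6, 7.3, -6.9] 0.078
[-37.9, 10.3, -6.9] 0.078
[-37.0, 13.2, -6.9] 0.078
[-35.8, 16.1, -6.9] 0.078
[-34.5, 18.8, -6.9] 0.078
[-32.9, 21.5, -6.9] 0.078
```

>>> jog_arm(deltas=[{"hand":0,"dp":[0,0,-40],"twist":0},{"hand":0,"dp":[0,0,-40],"twist":0},{"hand":0,"dp":[0,0,-30],"twist":0}])

```text
time_s: 0.35
tool_pos: [0.2026, 0.5058, 0.3548]
ee_rot: [-178.5, -0.3, 158.1]
contact_force: [-0.1, -0.7, 0.2]
grip_width: 0.0853
```

```bash
python3 plan.py .535 -.071 .37 82
```

```text
0.35 [0.2026 0.5058 0.3548] [-178.55   -0.3   158.06] [-0.12 -0.7   0.21] 0.0853
[-30.8, -24.2, -0.9] 0.078
[-32.6, -21.7, -0.9] 0.078
[-34.2, -19.1, -0.9] 0.078
[-35.6, -16.3, -0.9] 0.078
[-36.8, -13.5, -0.9] 0.078
[-37.7, -10.6, -0.9] 0.078
[-38.4, -7.6, -0.9] 0.078
[-38.9, -4.6, -0.9] 0.078
[-39.1, -1.6, -0.9] 0.078
[-39.1, 1.5, -0.9] 0.078
[-38.9, 4.5, -0.9] 0.078
[-38.4, 7.5, -0.9] 0.078
[-37.7, 10.5, -0.9] 0.078
[-36.8, 13.4, -0.9] 0.078
[-35.6, 16.3, -0.9] 0.078
[-34.2, 19.0, -0.9] 0.078
[-32.7, 21.6, -0.9] 0.078
```

>>> jog_arm(deltas=[{"hand":0,"dp":[-24,-19,-1],"twist":0.06},{"hand":0,"dp":[-25,-17.4,-1],"twist":0.06},{"hand":0,"dp":[-26,-15.7,-1],"twist":0.06},{"hand":0,"dp":[-27,-14,-1],"twist":0.06},{"hand":0,"dp":[-28,-12,-1],"twist":0.06}])

```text
time_s: 0.77
tool_pos: [0.2796, 0.3761, 0.3677]
ee_rot: [-179.2, -0.0, 140.8]
contact_force: [0.4, -0.5, -0.2]
grip_width: 0.0856
```

>>> jog_arm(deltas=[{"hand":0,"dp":[-28.6,-10,-1],"twist":0.06},{"hand":0,"dp":[-29,-8,-1],"twist":0.06},{"hand":0,"dp":[-29.5,-6,-1],"twist":0.06},{"hand":0,"dp":[-30,-4,-1],"twist":0.06},{"hand":0,"dp":[0,0,0],"twist":0}])

```text
time_s: 1.18
tool_pos: [0.3467, 0.2643, 0.3712]
ee_rot: [-179.1, 0.3, 126.0]
contact_force: [1.3, -0.0, -0.7]
grip_width: 0.0854
```

```bash
python3 plan.py .535 -.071 .37 82 30
```

```text
1.1833 [0.3467 0.2643 0.3712] [-179.11    0.33  125.99] [ 1.32 -0.03 -0.7 ] 0.0854
[-29.4, -3.4, 0.1] 0.059
[-29.5, -1.7, 0.1] 0.059
[-29.6, 0.0, 0.1] 0.059
[-29.5, 1.8, 0.1] 0.059
[-29.4, 3.5, 0.1] 0.059
[-29.1, 5.3, 0.1] 0.059
[-28.8, 7.0, 0.1] 0.059
[-28.3, 8.7, 0.1] 0.059
[-27.7, 10.3, 0.1] 0.059
[-27.1, 11.9, 0.1] 0.059
[-26.3, 13.5, 0.1] 0.059
[-25.5, 15.0, 0.1] 0.059
[-24.5, 16.5, 0.1] 0.059
```

>>> jog_arm(deltas=[{"hand":0,"dp":[-29.4,-3.4,0],"twist":0.059},{"hand":0,"dp":[-29.5,-1.7,0],"twist":0.059},{"hand":0,"dp":[-29.6,0,0],"twist":0.059},{"hand":0,"dp":[-29.5,1.8,0],"twist":0.059},{"hand":0,"dp":[-29.4,3.5,0],"twist":0.059}])

```text
time_s: 1.6
tool_pos: [0.4179, 0.1341, 0.3707]
ee_rot: [-179.1, 0.3, 108.9]
contact_force: [0.4, 0.6, -1.0]
grip_width: 0.0855
```

>>> jog_arm(deltas=[{"hand":0,"dp":[-29.1,5.3,0],"twist":0.059},{"hand":0,"dp":[-28.8,7,0],"twist":0.059},{"hand":0,"dp":[-28.3,8.7,0],"twist":0.059},{"hand":0,"dp":[-27.7,10.3,0],"twist":0.059},{"hand":0,"dp":[-27,12,0],"twist":0.059}])

```text
time_s: 2.02
tool_pos: [0.4909, 0.0002, 0.3694]
ee_rot: [-179.1, 0.5, 91.3]
contact_force: [-0.1, 0.0, -0.5]
grip_width: 0.0855
```

```bash
python3 plan.py .535 -.071 .37 82 25
```

```text
2.0167 [4.909e-01 2.000e-04 3.694e-01] [-179.08    0.45   91.33] [-0.07  0.02 -0.47] 0.0855
[-18.1, 10.6, -0.2] 0.041
[-17.6, 11.3, -0.2] 0.041
[-17.1, 12.1, -0.2] 0.041
[-16.6, 12.7, -0.2] 0.041
```

>>> jog_arm(deltas=[{"hand":0,"dp":[-18.5,10.6,0],"twist":0.041},{"hand":0,"dp":[-18,11.3,0],"twist":0.041},{"hand":0,"dp":[-17.5,12.1,0],"twist":0.041},{"hand":0,"dp":[-16.6,12.7,0],"twist":0.041},{"hand":0,"dp":[0,0,0],"twist":0}])

```text
time_s: 2.43
tool_pos: [0.538, -0.0791, 0.3655]
ee_rot: [-178.9, 0.6, 81.2]
contact_force: [-0.7, 0.1, -0.2]
grip_width: 0.0855
```

```bash
python3 - <<'E'
from workcell import *
from h import *
from scipy.spatial.transform import Rotation as Ro
s=get_state();d=get_image("wrist")
cv2.imwrite("pics/w0.png",cv2.resize(d["frame"],(768,576)))
Rt=Ro.from_euler("xyz",s["ee_rot"],degrees=True).as_matrix()
H=d["hand_eye"];Rc=Rt@H[:3,:3];c=Rt@H[:3,3]+s["tool_pos"]
np.savez("w0.npz",frame=d["frame"],fovy=d["fovy"],cx=d["cx"],cy=d["cy"],R=Rc.T,t=-Rc.T@c)
print(s["tool_pos"],s["ee_rot"],c,Rc[:,2])
E
```

```text
[ 0.53804512 -0.07912479  0.36546957] [-178.88063562    0.58458853   81.1546632 ] [ 0.54997898 -0.01206453  0.48502253] [-0.06055122 -0.27136666 -0.96056946]
```

View pics/w0.png

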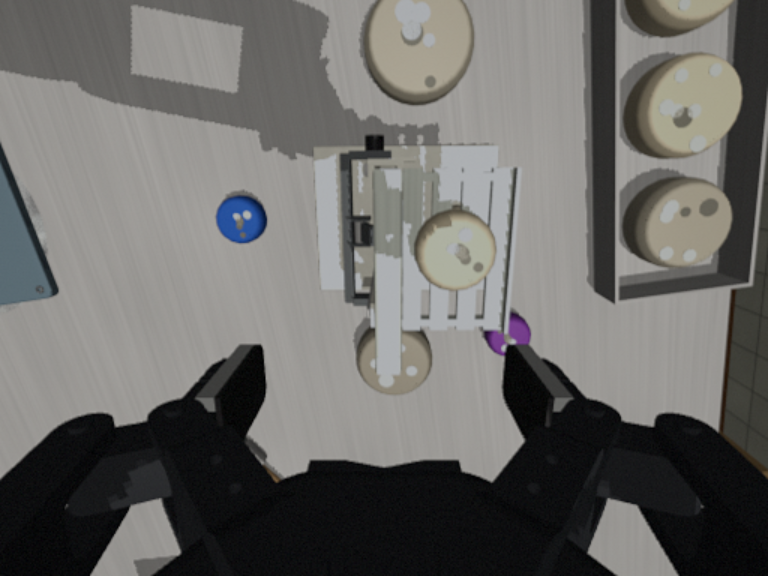

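The wrist view shows the bar running vertically from (387,168) to (389,375), between the jaws and slightly left of centre, with the cheese at (456,250) to its right. I'll cast these onto z = 0.265.

```bash
python3 - <<'E'
from h import *
w=dict(np.load("w0.npz"));f=w["frame"]
g=cv2.cvtColor(f,cv2.COLOR_BGR2GRAY).astype(int)
for r in(125,150,190,205,220,235,245,252):print(r,g[r,242:276].tolist())
q=lambda x,y:onz(w,(x+.5)/1.5-.5,(y+.5)/1.5-.5,.265).round(4)
a=q(388,168);b=q(389,375);print(a,b,(a+b)/2,np.linalg.norm(a-b),np.arctan2(-(b-a)[0],(b-a)[1]),q(374,270),q(401,270))
print("cheese",onz(w,456/1.5,250/1.5,.225))
E
```

```text
125 [140, 141, 143, 142, 142, 144, 113, 115, 129, 134, 133, 134, 133, 132, 133, 130, 148, 150, 143, 162, 162, 161, 153, 150, 173, 161, 120, 126, 135, 130, 127, 130, 133, 132]
150 [29, 34, 28, 27, 23, 33, 53, 98, 119, 131, 131, 133, 134, 134, 132, 130, 129, 130, 132, 134, 135, 133, 133, 133, 126, 106, 134, 173, 177, 177, 177, 179, 145, 128]
190 [87, 88, 88, 89, 87, 66, 65, 81, 154, 174, 176, 175, 176, 176, 175, 174, 175, 175, 176, 175, 175, 175, 175, 175, 178, 138, 143, 173, 177, 175, 174, 175, 175, 175]
205 [157, 161, 126, 81, 98, 148, 151, 120, 146, 172, 175, 175, 176, 175, 175, 176, 176, 176, 175, 175, 176, 175, 176, 176, 177, 137, 153, 174, 176, 175, 175, 175, 176, 175]
220 [104, 84, 56, 45, 45, 48, 52, 49, 135, 169, 176, 176, 175, 175, 176, 175, 176, 175, 176, 175, 175, 176, 175, 176, 178, 127, 111, 126, 127, 127, 127, 126, 126, 125]
235 [131, 137, 137, 136, 137, 135, 138, 132, 128, 164, 175, 174, 176, 176, 175, 175, 175, 175, 174, 175, 175, 175, 176, 176, 176, 135, 140, 143, 141, 142, 141, 140, 141, 142]
245 [134, 134, 134, 135, 134, 137, 149, 159, 120, 164, 175, 176, 176, 175, 175, 175, 175, 175, 176, 175, 175, 175, 176, 176, 179, 128, 132, 137, 139, 162, 172, 176, 177, 177]
252 [107, 119, 133, 134, 135, 133, 133, 134, 136, 133, 151, 172, 176, 175, 175, 175, 175, 175, 176, 178, 152, 137, 136, 137, 137, 137, 137, 137, 137, 138, 137, 137, 137, 138]
[ 0.548  -0.0124  0.265 ] [ 0.5301 -0.1335  0.265 ] [ 0.53905 -0.07295  0.265  ] 0.1224157669583457 2.9948435113699956 [ 0.5317 -0.0663  0.265 ] [ 0.5469 -0.0686  0.265 ]
cheese [ 0.5842738  -0.07105834  0.225     ]
```

Bar centre (0.539, -0.073), length 122.4 mm, yaw -8.4°. All of this agrees with the sizes given. I'll start down and watch the tilt.

>>> jog_arm(deltas=[{"hand":0,"dp":[3,0,30],"twist":-0.007},{"hand":0,"dp":[3,0,30],"twist":0},{"hand":0,"dp":[0,0,0],"twist":0}])

```text
time_s: 2.73
tool_pos: [0.5371, -0.0701, 0.3047]
ee_rot: [-178.9, 0.4, 81.9]
contact_force: [-1.2, 0.7, -0.5]
grip_width: 0.0854
```

>>> jog_arm(deltas=[{"hand":0,"dp":[-1.5,1.2,16],"twist":0},{"hand":0,"dp":[-1.2,1.1,16],"twist":0},{"hand":0,"dp":[0,0,10],"twist":0},{"hand":0,"dp":[0,0,3],"twist":0},{"hand":0,"dp":[0,0,0],"twist":0}])

```text
time_s: 3.15
tool_pos: [0.5374, -0.0688, 0.262]
ee_rot: [-179.0, 0.4, 82.3]
contact_force: [-0.6, -0.8, 0.7]
grip_width: 0.0853
```

```bash
python3 - <<'E'
from workcell import *
from h import *
s=get_state();d=get_image("wrist");print(s["tool_pos"],s["ee_rot"],s["contact_force"])
cv2.imwrite("pics/w1.png",d["frame"])
E
```

```text
[ 0.53738757 -0.06877295  0.26203796] [-178.968558      0.36926763   82.30409581] [-0.59512195 -0.79596413  0.65228414]
```

View pics/w1.png

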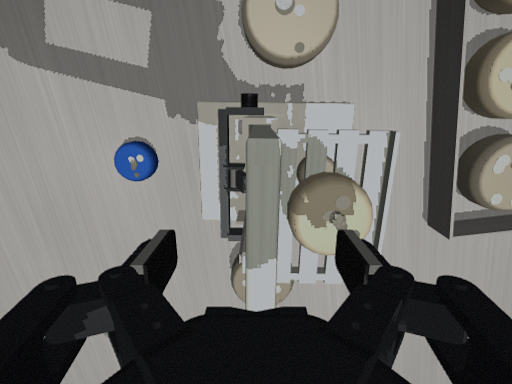

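The bar sits between the jaws, centred at about x = 262 against a jaw centre of about 256, which is roughly 2 mm off. I'll correct that and then close in steps.

>>> jog_arm(deltas=[{"hand":0,"dp":[-4,2,1.5],"twist":0.01},{"hand":0,"dp":[0,0,0],"twist":0},{"hand":0,"dp":[0,0,0],"twist":0}])

```text
time_s: 3.45
tool_pos: [0.5404, -0.0734, 0.2641]
ee_rot: [-179.3, 0.4, 81.7]
contact_force: [0.1, 0.4, 0.2]
grip_width: 0.0855
```

>>> jog_arm(deltas=[{"hand":110,"dp":[0,0,0],"twist":0},{"hand":130,"dp":[0,0,0],"twist":0},{"hand":140,"dp":[0,0,0],"twist":0},{"hand":150,"dp":[0,0,0],"twist":0},{"hand":150,"dp":[0,0,0],"twist":0}], newtons=40)

```text
time_s: 3.87
tool_pos: [0.5411, -0.074, 0.266]
ee_rot: [-179.5, 0.5, 81.7]
contact_force: [0.5, -0.3, -0.6]
grip_width: 0.0351
```

>>> jog_arm(deltas=[{"hand":150,"dp":[0,0,6],"twist":0},{"hand":165,"dp":[0,0,1.5],"twist":0},{"hand":170,"dp":[0,0,1],"twist":0},{"hand":175,"dp":[0,0,0.5],"twist":0}])

```text
time_s: 4.2
tool_pos: [0.5408, -0.074, 0.2558]
ee_rot: [-179.4, 0.5, 81.7]
contact_force: [-0.2, 0.5, -0.4]
grip_width: 0.027
```

```bash
python3 - <<'E'
from workcell import *
from h import *
s=get_state();d=get_image("wrist");print(s["tool_pos"],s["ee_rot"],s["contact_force"],s["grip_width"])
cv2.imwrite("pics/w2.png",d["frame"])
E
```

```text
[ 0.54083307 -0.07401075  0.25579066] [-179.43659195    0.45932796   81.68087983] [-0.21838033  0.50954747 -0.36146483] 0.026953880909397224
```

View pics/w2.png

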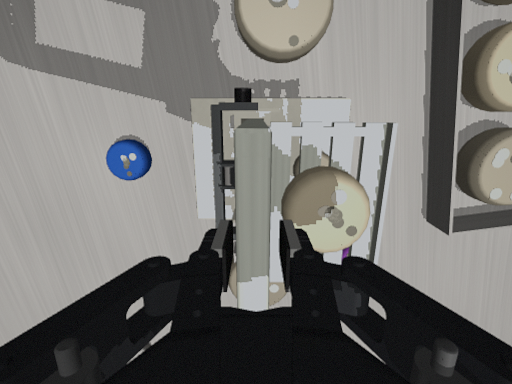

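The pads are at x ≈ 233 and 281, and the bar spans 236–270, so the bar is about 2 mm toward −y in the tool frame. The tool is also about 4 mm low. I'll correct both, then close.

>>> jog_arm(deltas=[{"hand":175,"dp":[0,-1.8,-3],"twist":0},{"hand":180,"dp":[0,0,0],"twist":0},{"hand":190,"dp":[0,0,0],"twist":0},{"hand":200,"dp":[0,0,0],"twist":0},{"hand":230,"dp":[0,0,0],"twist":0}], newtons=40)

```text
time_s: 4.67
tool_pos: [0.539, -0.0737, 0.2593]
ee_rot: [-179.5, 0.5, 81.7]
contact_force: [0.5, 0.4, 0.1]
grip_width: 0.0155
```

>>> jog_arm(deltas=[{"hand":255,"dp":[0,0,0],"twist":0},{"hand":255,"dp":[0,0,0],"twist":0},{"hand":255,"dp":[0,0,0],"twist":0}])

```text
time_s: 4.92
tool_pos: [0.5391, -0.0737, 0.2593]
ee_rot: [-179.5, 0.5, 81.7]
contact_force: [0.1, 0.0, -0.7]
grip_width: 0.0151
```

>>> jog_arm(deltas=[{"hand":255,"dp":[0,0,-1],"twist":0},{"hand":255,"dp":[0,0,-2],"twist":0},{"hand":255,"dp":[0,0,-3],"twist":0},{"hand":255,"dp":[0,0,-4],"twist":0},{"hand":255,"dp":[0,0,-4],"twist":0}])

```text
time_s: 5.33
tool_pos: [0.5379, -0.0731, 0.2701]
ee_rot: [-179.1, 0.4, 81.7]
contact_force: [0.8, 0.7, -5.7]
grip_width: 0.0154
```

>>> jog_arm(deltas=[{"hand":255,"dp":[0,0.5,-4],"twist":0},{"hand":255,"dp":[0,0.3,-4],"twist":0},{"hand":255,"dp":[0,0.3,-4],"twist":0},{"hand":255,"dp":[0,0.3,-4],"twist":0}])

```text
time_s: 5.67
tool_pos: [0.5394, -0.0731, 0.2876]
ee_rot: [-179.0, 0.4, 81.7]
contact_force: [0.3, 0.2, -5.3]
grip_width: 0.0155
```

>>> jog_arm(deltas=[{"hand":255,"dp":[0,0,-4],"twist":0},{"hand":255,"dp":[0,0,-4],"twist":0},{"hand":255,"dp":[0,0,-4],"twist":0},{"hand":255,"dp":[0,0.2,-4],"twist":0}])

```text
time_s: 6.0
tool_pos: [0.5397, -0.073, 0.3056]
ee_rot: [-179.0, 0.4, 81.7]
contact_force: [0.4, -0.5, -6.1]
grip_width: 0.0152
```

>>> jog_arm(deltas=[{"hand":255,"dp":[0,0,-4],"twist":0},{"hand":255,"dp":[0,0,-4],"twist":0},{"hand":255,"dp":[0,0,-4],"twist":0},{"hand":255,"dp":[0,0,-4],"twist":0},{"hand":255,"dp":[0,0,-2],"twist":0}])

```text
time_s: 6.42
tool_pos: [0.5399, -0.0729, 0.3262]
ee_rot: [-179.0, 0.4, 81.7]
contact_force: [-0.7, -0.1, -4.9]
grip_width: 0.0152
```

>>> jog_arm(deltas=[{"hand":255,"dp":[0,0,-3],"twist":0},{"hand":255,"dp":[0,0,-1],"twist":0},{"hand":255,"dp":[0,0,0],"twist":0}])

```text
time_s: 6.67
tool_pos: [0.5399, -0.0729, 0.3311]
ee_rot: [-179.0, 0.4, 81.7]
contact_force: [0.9, 1.0, -6.0]
grip_width: 0.0151
```

```bash
python3 - <<'E'
from workcell import *
from h import *
s=get_state();print(s["tool_pos"],s["ee_rot"],s["contact_force"],s["grip_width"])
a=get_image("top")["frame"][110:210,250:350];b=get_image("scene")["frame"][150:250,155:255]
cv2.imwrite("pics/c1.png",np.hstack([cv2.resize(x,(400,400),interpolation=cv2.INTER_CUBIC) for x in(a,b)]))
E
```

```text
[ 0.53994332 -0.07288152  0.33112174] [-179.00687184    0.37267659   81.68173678] [ 0.9076569   0.96329975 -6.00669399] 0.015132748527417427
```

View pics/c1.png

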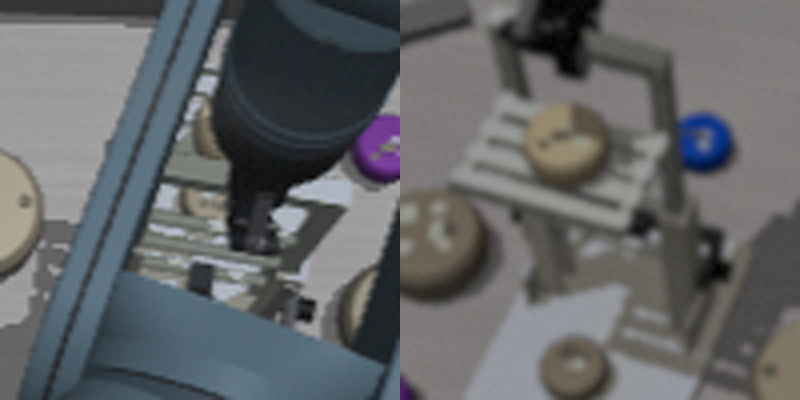

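The ladder is up 71.8 mm with the cheese still on the shelf and a steady pull of about 6 N, so nothing is binding. Now I'll lower it, slowly once inside the possible contact range (TCP z ≤ 0.315).

>>> jog_arm(deltas=[{"hand":255,"dp":[0,0,2],"twist":0},{"hand":255,"dp":[0,0,3],"twist":0},{"hand":255,"dp":[0,0,3],"twist":0},{"hand":255,"dp":[0,0,2],"twist":0},{"hand":255,"dp":[0,0,1],"twist":0}])

```text
time_s: 7.18
tool_pos: [0.5396, -0.0728, 0.3181]
ee_rot: [-179.0, 0.4, 81.7]
contact_force: [1.7, -0.1, -5.2]
grip_width: 0.015
```

>>> jog_arm(deltas=[{"hand":255,"dp":[0,0,0.8],"twist":0},{"hand":255,"dp":[0,0,0.8],"twist":0},{"hand":255,"dp":[0,0,0.4],"twist":0}])

```text
time_s: 7.43
tool_pos: [0.5397, -0.0729, 0.3154]
ee_rot: [-178.9, 0.3, 81.7]
contact_force: [-0.0, -0.1, -5.0]
grip_width: 0.0154
```

>>> jog_arm(deltas=[{"hand":255,"dp":[0,0,0.8],"twist":0},{"hand":255,"dp":[0,0,0.8],"twist":0},{"hand":255,"dp":[0,0,0.4],"twist":0}])

```text
time_s: 7.68
tool_pos: [0.5397, -0.0729, 0.3134]
ee_rot: [-179.0, 0.4, 81.7]
contact_force: [-0.2, -0.4, -4.9]
grip_width: 0.0153
```

>>> jog_arm(deltas=[{"hand":255,"dp":[0,0,0.8],"twist":0},{"hand":255,"dp":[0,0,0.4],"twist":0}])

```text
time_s: 7.85
tool_pos: [0.5397, -0.0729, 0.3122]
ee_rot: [-179.0, 0.4, 81.7]
contact_force: [0.5, -0.1, -5.1]
grip_width: 0.0152
```

>>> jog_arm(deltas=[{"hand":255,"dp":[0,0,0.9],"twist":0},{"hand":255,"dp":[0,0,0.9],"twist":0},{"hand":255,"dp":[0,0,0.4],"twist":0}])

```text
time_s: 8.1
tool_pos: [0.5396, -0.0729, 0.3099]
ee_rot: [-179.0, 0.4, 81.7]
contact_force: [0.7, 0.1, -5.5]
grip_width: 0.0154
```

>>> jog_arm(deltas=[{"hand":255,"dp":[0,0,0.9],"twist":0},{"hand":255,"dp":[0,0,0.9],"twist":0},{"hand":255,"dp":[0,0,0.4],"twist":0}])

```text
time_s: 8.35
tool_pos: [0.5396, -0.073, 0.3074]
ee_rot: [-179.0, 0.4, 81.7]
contact_force: [0.5, 0.2, -5.9]
grip_width: 0.0148
```

>>> jog_arm(deltas=[{"hand":255,"dp":[0,0,0.9],"twist":0},{"hand":255,"dp":[0,0,0.9],"twist":0},{"hand":255,"dp":[0,0,0.4],"twist":0}])

```text
time_s: 8.6
tool_pos: [0.5396, -0.073, 0.305]
ee_rot: [-179.0, 0.4, 81.7]
contact_force: [1.0, 0.8, -5.1]
grip_width: 0.0155
```

>>> jog_arm(deltas=[{"hand":255,"dp":[0,0,0.9],"twist":0},{"hand":255,"dp":[0,0,0.9],"twist":0},{"hand":255,"dp":[0,0,0.4],"twist":0}])

```text
time_s: 8.85
tool_pos: [0.5396, -0.073, 0.3025]
ee_rot: [-179.0, 0.4, 81.7]
contact_force: [-0.2, -0.3, -5.7]
grip_width: 0.0152
```

>>> jog_arm(deltas=[{"hand":255,"dp":[0,0,0.9],"twist":0},{"hand":255,"dp":[0,0,0.9],"twist":0},{"hand":255,"dp":[0,0,0.4],"twist":0}])

```text
time_s: 9.1
tool_pos: [0.5396, -0.073, 0.3001]
ee_rot: [-179.0, 0.4, 81.7]
contact_force: [0.7, 0.3, -5.7]
grip_width: 0.0157
```

>>> jog_arm(deltas=[{"hand":255,"dp":[0,0,0.9],"twist":0},{"hand":255,"dp":[0,0,0.9],"twist":0},{"hand":255,"dp":[0,0,0.4],"twist":0}])

```text
time_s: 9.35
tool_pos: [0.5395, -0.073, 0.2977]
ee_rot: [-179.0, 0.4, 81.7]
contact_force: [0.4, -1.4, -6.8]
grip_width: 0.0154
```

>>> jog_arm(deltas=[{"hand":255,"dp":[0,0,0.9],"twist":0},{"hand":255,"dp":[0,0,0.9],"twist":0},{"hand":255,"dp":[0,0,0.4],"twist":0}])

```text
time_s: 9.6
tool_pos: [0.5395, -0.073, 0.2953]
ee_rot: [-179.0, 0.4, 81.7]
contact_force: [0.6, -0.1, -5.1]
grip_width: 0.0154
```

>>> jog_arm(deltas=[{"hand":255,"dp":[0,0,0.9],"twist":0},{"hand":255,"dp":[0,0,0.9],"twist":0},{"hand":255,"dp":[0,0,0.4],"twist":0}])

```text
time_s: 9.85
tool_pos: [0.5395, -0.073, 0.2928]
ee_rot: [-179.0, 0.4, 81.7]
contact_force: [0.5, 1.3, -5.7]
grip_width: 0.0156
```

>>> jog_arm(deltas=[{"hand":255,"dp":[0,0,0.9],"twist":0},{"hand":255,"dp":[0,0,0.9],"twist":0},{"hand":255,"dp":[0,0,0.4],"twist":0}])

```text
time_s: 10.1
tool_pos: [0.5394, -0.073, 0.2904]
ee_rot: [-179.0, 0.4, 81.7]
contact_force: [0.4, -0.5, -5.2]
grip_width: 0.0152
```

>>> jog_arm(deltas=[{"hand":255,"dp":[0,0,0.9],"twist":0},{"hand":255,"dp":[0,0,0.9],"twist":0},{"hand":255,"dp":[0,0,0.4],"twist":0}])

```text
time_s: 10.35
tool_pos: [0.5398, -0.0732, 0.2889]
ee_rot: [-179.1, 0.4, 81.7]
contact_force: [-0.2, 0.3, -1.1]
grip_width: 0.0154
```

Contact: the pull fell from 5.5 N to about 1 N, 29.6 mm above the start, which is inside the 18–56 mm range. I'll hold and take several readings.

>>> jog_arm(deltas=[{"hand":255,"dp":[0,0,0],"twist":0}])

```text
time_s: 10.43
tool_pos: [0.5398, -0.0731, 0.2892]
ee_rot: [-179.1, 0.4, 81.7]
contact_force: [-0.9, -0.3, -2.3]
grip_width: 0.0152
```

>>> jog_arm(deltas=[{"hand":255,"dp":[0,0,0],"twist":0}])

```text
time_s: 10.52
tool_pos: [0.5397, -0.0731, 0.2894]
ee_rot: [-179.1, 0.4, 81.7]
contact_force: [0.5, -0.9, -2.7]
grip_width: 0.0153
```

>>> jog_arm(deltas=[{"hand":255,"dp":[0,0,0],"twist":0}])

```text
time_s: 10.6
tool_pos: [0.5396, -0.0731, 0.2894]
ee_rot: [-179.1, 0.4, 81.7]
contact_force: [0.6, 0.4, -4.2]
grip_width: 0.0152
```

```bash
python3 - <<'E'
from workcell import *
from h import *
F=[]
for i in range(5):
    d=get_image("scene");s=get_state();F.append(s["contact_force"][2]);print(s["tool_pos"].round(4),s["contact_force"].round(2))
print(np.mean(F))
b=d["frame"][155:255,155:255]
w=get_image("wrist")["frame"]
cv2.imwrite("pics/c2.png",np.hstack([cv2.resize(b,(384,384),interpolation=cv2.INTER_CUBIC),w[:, 100:484]]))
E
```

```text
[ 0.5396 -0.0731  0.2894] [-0.79  0.71 -4.42]
[ 0.5396 -0.0731  0.2894] [-0.02  0.11 -3.55]
[ 0.5397 -0.0731  0.2893] [ 0.61  0.05 -2.8 ]
[ 0.5397 -0.0731  0.2893] [-0.59 -0.81 -2.88]
[ 0.5397 -0.0731  0.2893] [ 0.13  0.08 -3.05]
-3.3408330486086255
```

View pics/c2.png

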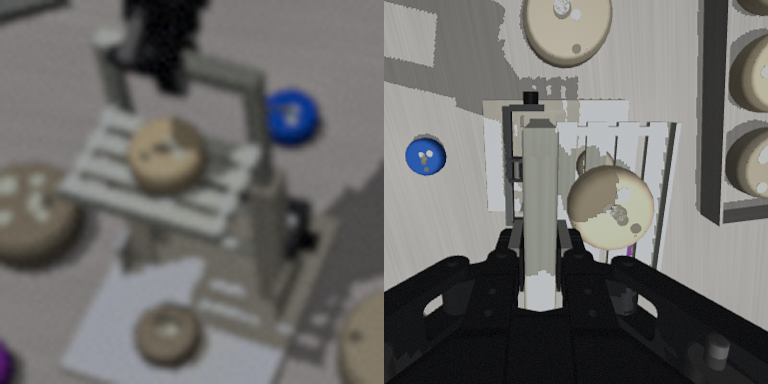

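The shelf is level and the cheese is in place at (165,155) in the left panel. The gripper still carries about 3 N, so I'll lower a little more, about 0.7 mm.

>>> jog_arm(deltas=[{"hand":255,"dp":[0,0,0.6],"twist":0},{"hand":255,"dp":[0,0,0.3],"twist":0}])

```text
time_s: 11.07
tool_pos: [0.5398, -0.0731, 0.2887]
ee_rot: [-179.1, 0.4, 81.7]
contact_force: [0.3, -0.9, -1.1]
grip_width: 0.0154
```

```bash
python3 - <<'E'
from workcell import *
for i in range(5):
    get_image("scene");s=get_state();print(s["tool_pos"].round(4),s["contact_force"].round(2))
E
```

```text
[ 0.5398 -0.0731  0.2887] [-0.12  0.33 -0.97]
[ 0.5398 -0.0731  0.2888] [ 0.52  0.32 -0.98]
[ 0.5398 -0.0731  0.2888] [-0.29  0.35 -1.58]
[ 0.5398 -0.0732  0.2888] [ 0.14 -0.39 -1.11]
[ 0.5398 -0.0732  0.2888] [ 0.29  0.   -1.58]
```

Residual pull is about 1.2 N, roughly 0.3 mm of buffer travel. Time to release gently.

>>> jog_arm(deltas=[{"hand":200,"dp":[0,0,0.3],"twist":0},{"hand":190,"dp":[0,0,0],"twist":0},{"hand":175,"dp":[0,0,0],"twist":0},{"hand":160,"dp":[0,0,0],"twist":0},{"hand":140,"dp":[0,0,0],"twist":0}], newtons=20)

```text
time_s: 11.73
tool_pos: [0.5408, -0.0736, 0.29]
ee_rot: [-179.4, 0.4, 81.7]
contact_force: [-0.2, -0.2, -0.3]
grip_width: 0.0383
```

>>> jog_arm(deltas=[{"hand":140,"dp":[0,0,-4],"twist":0},{"hand":140,"dp":[0,0,-10],"twist":0},{"hand":140,"dp":[0,0,-15],"twist":0},{"hand":140,"dp":[0,0,-20],"twist":0},{"hand":140,"dp":[0,0,-20],"twist":0}])

```text
time_s: 12.15
tool_pos: [0.5398, -0.0727, 0.3592]
ee_rot: [-178.9, 0.3, 81.7]
contact_force: [0.7, -0.3, -0.1]
grip_width: 0.0383
```

>>> jog_arm(deltas=[{"hand":140,"dp":[20,0,-20],"twist":0},{"hand":140,"dp":[30,0,-10],"twist":0},{"hand":140,"dp":[30,0,0],"twist":0},{"hand":140,"dp":[30,0,0],"twist":0},{"hand":140,"dp":[30,0,0],"twist":0}])

```text
time_s: 12.57
tool_pos: [0.5636, 0.0637, 0.4011]
ee_rot: [-179.8, 0.5, 81.0]
contact_force: [0.1, -0.1, -0.8]
grip_width: 0.0382
```

```bash
python3 - <<'E'
from workcell import *
from h import *
s=get_state();print(s["time_s"],s["tool_pos"],s["contact_force"])
T=get_image("top");S=get_image("scene")
print("t0 diff px")
a=T["frame"][110:210,250:350];b=S["frame"][155:255,155:255]
cv2.imwrite("pics/c3.png",np.hstack([cv2.resize(x,(400,400),interpolation=cv2.INTER_CUBIC) for x in(a,b)]))
for z in(0,.018,.0296,.056):
  for X in((.546,-.0135,.257),(.530,-.133,.257)):print(z,proj(S,np.array(X)+[0,0,z]).round(1), ((proj(S,np.array(X)+[0,0,z])-155+.4)*4).round(0),((proj(T,np.array(X)+[0,0,z])-[250,110]+.4)*4).round(0))
E
```

```text
12.5667 [0.56360533 0.063726   0.40107895] [ 0.09494209 -0.13800162 -0.78373988]
t0 diff px
0 [222.5 183.1] [271. 114.] [140. 200.]
0 [181.3 172.4] [107.  71.] [325. 230.]
0.018 [222.  178.9] [270.  97.] [142. 192.]
0.018 [180.3 168.1] [103.  54.] [331. 223.]
0.0296 [221.8 176.1] [269.  86.] [144. 187.]
0.0296 [179.6 165.3] [100.  43.] [335. 218.]
0.056 [221.2 169.5] [266.  60.] [147. 175.]
0.056 [178.  158.6] [94. 16.] [345. 207.]
```

View pics/c3.png

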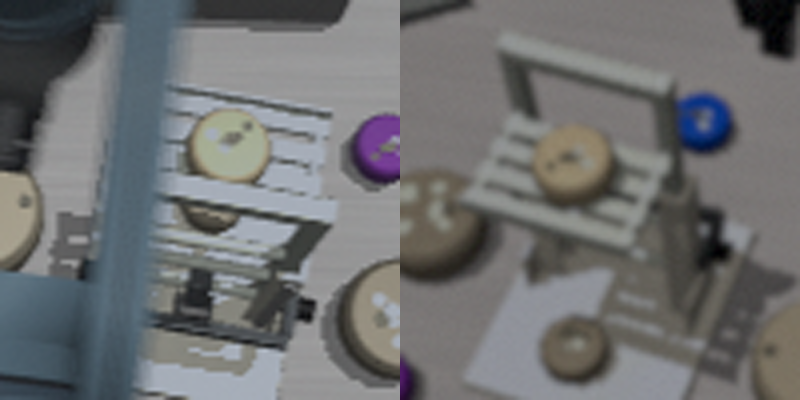

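With the gripper clear, the bar runs from (507,42) to (670,86). That matches the projection for a 29.6 mm raise (500,43 to 669,86), so the pawl is carrying the ladder, and the cheese is still on the shelf. Now I'll settle and hand in.

>>> jog_arm(deltas=[{"hand":140,"dp":[0,0,0],"twist":0},{"hand":140,"dp":[0,0,0],"twist":0},{"hand":140,"dp":[0,0,0],"twist":0}])

```text
time_s: 12.92
tool_pos: [0.5634, 0.0667, 0.4022]
ee_rot: [-179.8, 0.5, 81.5]
contact_force: [-0.7, -0.4, -0.9]
grip_width: 0.0381
```

```bash
python3 -c "
from workcell import *
print(finish_job())"
```

```text
the job is handed in; nothing more can be done
None
```

The shelf is on its first lock, with the middle rung on the pawl about 29 mm above where it started. I handed the job in at about 13 s of robot time, and it gave no verdict.

**What I did:** I gripped the top bar at its middle and raised the ladder 71.8 mm. I then lowered it in steps of about 2.4 mm until the pull dropped, followed by one 0.6 mm step. The gripper was carrying only about 1.2 N of roughly 5.5 N when I let go and moved clear.

**Last checks:**
- **Ladder:** with the gripper away, the bar in the scene image matched a 29.6 mm raise to within a few pixels of the enlarged crop. That is inside the 18–56 mm expected.
- **Cheese and bystanders:** the cheese was still on the shelf, and the bystanders in that close-up looked unmoved. I did not re-check the jar, brush or trier, but the arm passed well above them.
- **Forces:** wrist readings never passed about 7 N. The tool leaned about 1° during the lift, and the sideways force showed no sign of binding.
- **Pawl:** I did not see it clearly under the rung. I infer that from the drop in load and the ladder staying up.

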